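# Run the tall carton home on the roller lane

## Robot

A 6-joint arm with a two-finger parallel gripper is mounted at the origin on a cart in front of the work surface, level with it; the furniture and walls round the work are solid. World frame = base frame: x ahead of the robot, y to its left, z up, the work surface at z = 0. Lengths are in m, angles in rad, forces in N, time in s.
With the tool pointing down it reaches from about 0.3 to 0.775 m from the base axis. Payload 14.6 kg.
Tool frame: the origin (TCP) lies at the very end of the fingers, on their centre line; the grasp point (between the pads) lies 19 mm behind it; z points along the fingers, y is the line along which they close (so a half turn about z gives the same grasp; the last joint's range is limited). The gripper opens to 94 mm and grips with 3 to 60 N. Pads are 16 mm wide; open, the fingers measure 119 mm over their backs; the gripper's body (75 mm by 177 mm) begins 78 mm behind the grasp point.
Start: joints at [1.043, 0.3, 1.521, -0, 1.321, -0.067], TCP at [0.245, 0.493, 0.205] pointing down, gripper open.
Joint ranges: [-3.03, 3.03], [-0.79, 2.21], [0.23, 2.52], [-1.04, 4.18], [0, 3.07], [-2.55, 2.55]. Speed limits (rad/s): [2.22, 2.22, 2.57, 3.14, 3.14, 3.14].

## Interface

Orientations are given as [roll, pitch, yaw] about the fixed x, y, z axes, in that order (R = Rz(yaw) Ry(pitch) Rx(roll)).
In Python, from station import ctrl gives the robot as it stands.
- The arm moves only by the tool carry_out, never from a script. Its argument "motion" is text: rows parted by semicolons, each of 7 numbers parted by spaces: the shift along the world's x, y, z in m, then the turn, a rotation vector about the world's x, y, z in degrees, then the closure in counts, from 0 (fully open) to 255 (shut). In form: dx dy dz wx wy wz hand; .... A call has 1 to 20 rows; each row shifts and turns the commanded pose from where the row before left it; what a row does not reach is not made up. A row lasts 1/12 s, in which the tool goes at most 41.7 mm and 7.16 degrees, less where a joint would pass 70% of its speed; a pose out of reach is approached as far as the arm can. A call is refused whole if a number of a shift passes 0.0417 or a number of a turn 7.16, either way. A call with a gripper value outside its range is refused whole. The fingers move at their own pace and stop on an object; "grip_force" is the grip in N (left out, the last holds). Time passes only in rows, so rows that do not move let the fingers close. It gives the time, the measured TCP pose, the force, the opening and the grip force at its end, in the units of the state.
- ctrl.get_obs(): the state, without advancing time (a new reading comes with each control period).
- ctrl.camera(name): name is "side" or "top" or "wrist"; returns a dict with "pixels" (480x640x3 uint8, red, green, blue), "range_z" (480x640 float32, m along the optical axis (not along the pixel's ray), 0 where there is no reading), "K" (3x3 intrinsics, pixels), "position" and "attitude" of the camera in the world. Camera axes: x right, y up, looking along -z (the intrinsics and any distortion apply to the point x, -y, -z); pixel columns grow to the right and rows downward; lengths in m; the calibration is good to about 2 mm. The wrist camera is an equidistant fisheye: a pixel r from the principal point sees the ray r / f radians off the axis. A picture is of the moment at which its call begins.
- ctrl.hand_in(): hands the job in; it is judged then, once.
The state is a dict: "time_s": time; "qpos": joint angles; "joint_vel": joint speeds; "tau": joint torques, N m; "ee_pos": TCP position; "eef_rot": TCP orientation; "force": force on the tool from outside, world axes, zero at the start; "moment": the same for the moment, N m; "grip_width": finger opening in m; "grip_force": force on a finger pad.
Only numpy, scipy, OpenCV 4.12 (cv2) and the standard library are available. Lean on these libraries where they do the work, as an engineer would, in place of code of your own. Each camera call takes 0.05 s, during which the arm holds its last target. There are 200 camera calls.

## Task

Two cardboard cartons stand on the little roller lane. Push the taller one gently along the rollers, away from the other, into the bay at its own end of the lane until it is fully home against the end stop. Keep it upright on the rollers and leave the flat carton where it stands.

Things in the scene. Friction and masses are not known exactly. Their poses are not given: they have to be found in the camera images.
- roller_lane: Fixed straight lane, 606 x 106 mm, of 19 free-turning grey rollers (tops 45 mm above the table, slight drag) between aluminium side rails (90 mm apart inside, tops at 57 mm). Origin on the table under its middle; y along the lane (+y: left end), x across, z up. Each end is an open-topped bay: steel cheeks 80 mm long (tops at 88 mm) and an end stop, its rubber face 285 mm from the middle.
- left_bay (a point): Bay at the lane's +y end: where the middle of a carton's underside lies when the carton is against that end stop, 240 mm from the lane's middle, at the height of the roller tops (45 mm). Axes as the lane's.
- right_bay (a point): The same for the bay at the -y end.
- tall_carton: The carton to push: closed cardboard box, 78 mm across the lane, 90 mm along it, 70 mm high, under 0.5 kg. Origin at the middle of its underside (45 mm above the table), axes about as the lane's. It starts on either half of the lane, its middle 100 to 120 mm from the lane's middle, at least 110 mm clear of the flat one; stops soon when no longer pushed.
- flat_carton: The carton to leave alone: same footprint (78 by 90 mm) and material but only 34 mm high, on the other half of the lane. Origin at the middle of its underside.
There are look-alikes about, which are no part of the job. Leave any blue or red look-alike of the tall_carton alone.

How it is judged:
At the end, for the whole second after the job is handed in: The tall carton stands at rest in the bay at its end of the lane, within 15 mm of the end stop, upright on the rollers (6 degrees, 10 mm), within 15 mm of the lane's centre line and square to it within 10 degrees; the flat carton is within 20 mm of where it stood ((y of tall_carton in the frame of roller_lane above 0.225 m or y of tall_carton in the frame of roller_lane below -0.225 m) and x of tall_carton in the frame of roller_lane between -0.015 and 0.015 m and z of tall_carton in the frame of roller_lane below 0.055 m and angle between the y axis of tall_carton and the y axis of roller_lane, either way round below 0.175 rad and angle between tall_carton's own z axis and vertical below 0.1 rad and linear speed of tall_carton below 0.02 m/s and distance of flat_carton from where it was at the start of the episode below 0.02 m); the robot touches nothing.
It fails at once if the flat carton is shifted by more than 20 mm (distance of flat_carton from where it was at the start of the episode above 0.02 m).
It fails at once if the tall carton is lifted more than 20 mm off the rollers (z of tall_carton in the frame of roller_lane above 0.065 m).
It fails at once if the tall carton is tipped by more than 20 degrees (angle between tall_carton's own z axis and vertical above 0.35 rad).
It fails at once if the tall carton is shot along faster than 0.6 m/s (linear speed of tall_carton above 0.6 m/s).
It also fails if it takes over 29 s, if anything falls off the work surface, if the arm or the gripper's body presses on something with over 40 N, if the wrist force passes 120 N, or if a joint passes its speed limit or range.

## Working session

There is one attempt and no reset: what is moved stays moved. The work goes in short steps, Python scripts to look and compute and a tool call to move; the robot and the scene stay as the last step left them, time stands still between calls to the robot, and variables do not carry over. Pictures are saved under pics/ and viewed, at most 10 in all, crops included, and the job is handed in when it is done.

Besides the shell and the picture viewer there is one more tool, called after "Call:" in YAML: its name, and indented under it one key for each argument. carry_out: Moves the arm, as the interface text tells. Its arguments: {"type":"object","properties":{"motion":{"type":"string"},"grip_force":{"type":"number"}},"required":["motion"]}

```bash
mkdir -p pics; cat > h.py <<'E'
import numpy as np, cv2
from scipy.spatial.transform import Rotation as R
from station import ctrl
def rot(c):
    a=np.array(c["attitude"],float)
    if a.shape==(3,3): return a
    return R.from_euler('xyz',a).as_matrix() if a.size==3 else R.from_quat(a).as_matrix()
def cloud(c):
    K=c["K"]; z=c["range_z"]; v,u=np.mgrid[:480,:640]
    p=np.stack([(u-K[0,2])/K[0,0]*z,-(v-K[1,2])/K[1,1]*z,-z],-1)
    return p@rot(c).T+np.array(c["position"])
E
python3 - <<'E'
from h import *
o=ctrl.get_obs(); print(o["time_s"],o["ee_pos"],o["eef_rot"])
for n in("top","side"):
    c=ctrl.camera(n); cv2.imwrite(f"pics/{n}0.png",c["pixels"][...,::-1]); np.savez(f"{n}0.npz",**c)
    print(n,c["position"],c["attitude"],c["K"].tolist())
E
```

```text
0.0 [0.2444504  0.49240752 0.20491451] [-3.14048089e+00 -8.78912086e-05  2.68077221e+00]
top [0.42712187 0.09737813 1.27216617] [ 0.14275108 -0.00980094 -1.55478024] [[565.6591635454464, 0.0, 321.12021765235545], [0.0, 565.6591635454464, 240.46072881814447], [0.0, 0.0, 1.0]]
side [ 0.50576467 -0.653333    0.68486474] [ 0.90447806 -0.01076263 -0.08085115] [[442.2597399661497, 0.0, 318.5835049702415], [0.0, 442.2597399661497, 243.83465751288256], [0.0, 0.0, 1.0]]
```

View pics/top0.png

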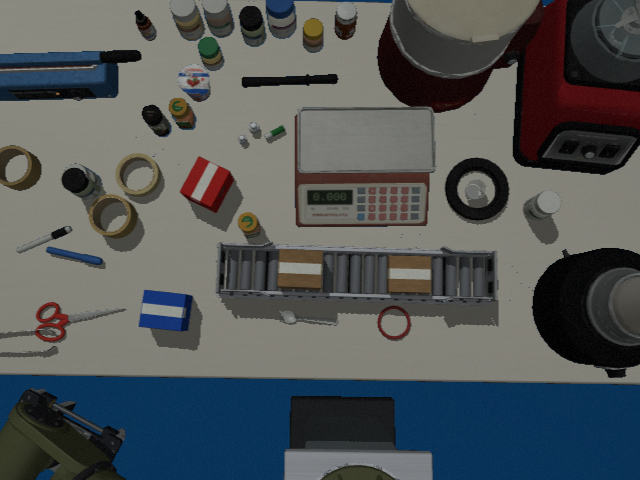

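View pics/side0.png

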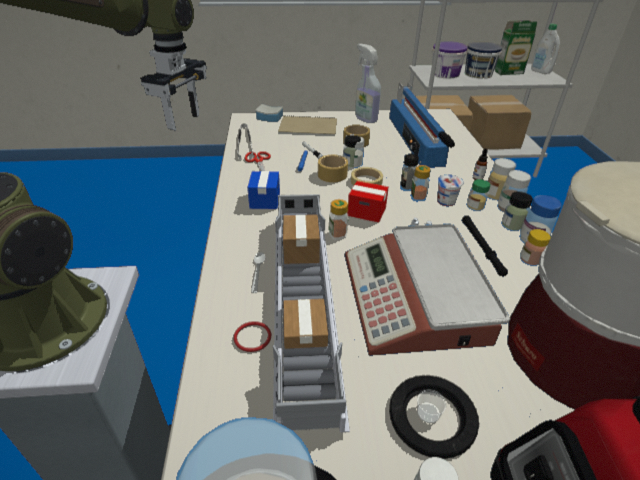

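The top view shows the lane at about cols 218–496, rows 245–300, with brown cartons at about (300,270) and (410,273). In the side view the far (+y) carton looks taller; I'll check that with depth.

```bash
python3 - <<'E'
from h import *
for n in("top","side"):
    c=dict(np.load(f"{n}0.npz")); P=cloud(c)
    hsv=cv2.cvtColor(c["pixels"],cv2.COLOR_RGB2HSV)
    m=cv2.inRange(hsv,(8,70,50),(25,200,255))
    m=cv2.morphologyEx(m,cv2.MORPH_OPEN,np.ones((3,3)))
    k,l,s,ce=cv2.connectedComponentsWithStats(m)
    box=(P[...,0]>.2)&(P[...,0]<.5)&(c["range_z"]>0)
    for i in range(1,k):
        if s[i,4]<150: continue
        q=P[(l==i)&box]
        if len(q)<100: continue
        zt=np.percentile(q[:,2],90); t=q[q[:,2]>zt-.008]
        print(n,s[i],"ztop",zt.round(3),"n",len(t),"min",t.min(0).round(3),"max",t.max(0).round(3),"rect",cv2.minAreaRect((t[:,:2]*1000).astype(np.float32)))
    # lane rails: metallic points z .05-.062
    g=box&(P[...,2]>.035)&(P[...,2]<.1)&(hsv[...,1]<60)&(P[...,1]>-.4)&(P[...,1]<.4)&(P[...,0]<.45)
    k,l,s,_=cv2.connectedComponentsWithStats(g.astype(np.uint8)); i=1+np.argmax(s[1:,4])
    print("lane",s[i],cv2.minAreaRect((P[l==i][:,:2]*1000).astype(np.float32)))
    # overall heights of bays
    q=P[box&(P[...,2]>.07)&(P[...,2]<.15)&(P[...,1]>-.35)&(P[...,1]<.5)]
    for y in np.arange(-.3,.5,.05):
        s=q[(q[:,1]>y)&(q[:,1]<y+.05)]
        if len(s): print(round(y,2),len(s),s.min(0).round(3),s.max(0).round(3))
E
```

```text
top [388 279  43  14 564] ztop 0.082 n 143 min [ 0.492 -0.143  0.074] max [ 0.5   -0.056  0.085] rect ((496.02130126953125, -99.66609191894531), (87.58827209472656, 7.20175838470459), 89.6863784790039)
lane [172 309  11   9  86] ((440.7632751464844, 388.9198303222656), (16.699928283691406, 22.020723342895508), 0.24487857520580292)
-0.3 84 [ 0.478 -0.283  0.07 ] [ 0.5   -0.252  0.094]
-0.25 58 [ 0.481 -0.249  0.073] [ 0.486 -0.2    0.091]
-0.2 38 [ 0.474 -0.2    0.071] [ 0.485 -0.169  0.094]
-0.15 86 [ 0.492 -0.146  0.071] [ 0.5   -0.1    0.083]
-0.1 77 [ 0.492 -0.099  0.07 ] [ 0.5   -0.055  0.085]
0.05 24 [0.496 0.087 0.071] [0.5   0.1   0.117]
0.1 68 [0.496 0.102 0.072] [0.5   0.149 0.119]
0.15 33 [0.479 0.151 0.072] [0.499 0.2   0.118]
0.2 56 [0.481 0.202 0.07 ] [0.491 0.25  0.092]
0.25 55 [0.488 0.251 0.071] [0.492 0.296 0.094]
0.3 30 [0.485 0.301 0.072] [0.5   0.307 0.091]
0.35 222 [0.405 0.373 0.07 ] [0.483 0.4   0.077]
0.4 427 [0.407 0.4   0.07 ] [0.486 0.45  0.078]
0.45 129 [0.411 0.45  0.07 ] [0.486 0.467 0.076]
side [ 283  299   45   50 1494] ztop 0.082 n 154 min [ 0.493 -0.
[... 274 characters left out ...]
.3 200 [ 0.478 -0.283  0.07 ] [ 0.5   -0.25   0.091]
-0.25 82 [ 0.482 -0.25   0.084] [ 0.486 -0.2    0.092]
-0.2 69 [ 0.473 -0.199  0.072] [ 0.486 -0.169  0.091]
-0.15 93 [ 0.493 -0.145  0.071] [ 0.5   -0.101  0.083]
-0.1 76 [ 0.492 -0.099  0.079] [ 0.5   -0.055  0.083]
0.05 42 [0.496 0.087 0.071] [0.5   0.1   0.119]
0.1 25 [0.497 0.101 0.116] [0.5   0.15  0.119]
0.15 27 [0.478 0.151 0.07 ] [0.498 0.2   0.119]
0.2 48 [0.481 0.2   0.071] [0.491 0.249 0.093]
0.25 24 [0.486 0.25  0.071] [0.494 0.297 0.093]
0.3 34 [0.486 0.3   0.071] [0.5   0.308 0.091]
0.35 152 [0.404 0.373 0.07 ] [0.482 0.4   0.077]
0.4 259 [0.408 0.4   0.07 ] [0.487 0.45  0.077]
0.45 77 [0.412 0.451 0.07 ] [0.488 0.468 0.076]
```

The box's x limit cut the cartons off; the +y one is the tall one (top at 0.117). I'll measure again with the limit widened.

```bash
python3 - <<'E'
from h import *
for n in("top","side"):
    c=dict(np.load(f"{n}0.npz")); P=cloud(c)
    b=(P[...,0]>.44)&(P[...,0]<.62)&(P[...,1]>-.33)&(P[...,1]<.36)&(c["range_z"]>0)
    def r(name,m):
        t=P[b&m]; f=lambda t:t[:,:2].astype(np.float32)*1000
        k,l,s,_=cv2.connectedComponentsWithStats((b&m).astype(np.uint8))
        i=1+np.argmax(s[1:,4]); t=P[l==i]
        print(n,name,len(t),t.min(0).round(3),t.max(0).round(3),[np.round(v,1) for v in cv2.minAreaRect(f(t))])
    z=P[...,2]; y=P[...,1]
    r("tall",(z>.108)&(z<.125)&(y>0)&(y<.23)); r("flat",(z>.072)&(z<.09)&(y<-.03)&(y>-.165)&(P[...,0]>.485))
    r("lane",(z>.035)&(z<.1))
    for nm,m in(("L",y>.23),("R",y<-.19)):
        t=P[b&m&(z>.08)&(z<.1)]; print(nm,t.min(0).round(3),t.max(0).round(3))
E
```

```text
top tall 1668 [0.496 0.086 0.108] [0.576 0.176 0.124] [array([535.9, 131. ]), array([90.7, 78.6]), np.float64(88.1)]
top flat 1558 [ 0.492 -0.146  0.072] [ 0.571 -0.055  0.088] [array([ 531.2, -100.5]), array([91.4, 78.3]), np.float64(89.4)]
top lane 10399 [ 0.473 -0.288  0.035] [0.595 0.314 0.099] [array([533.9,  13. ]), array([603.1, 117.1]), np.float64(89.3)]
L [0.485 0.231 0.08 ] [0.62  0.307 0.1  ]
R [ 0.478 -0.285  0.08 ] [ 0.582 -0.19   0.095]
side tall 968 [0.497 0.084 0.108] [0.575 0.179 0.12 ] [array([535.9, 131.5]), array([96., 77.]), np.float64(88.9)]
side flat 1681 [ 0.492 -0.146  0.072] [ 0.57  -0.053  0.085] [array([531.4, -99.9]), array([78.1, 92.7]), np.float64(0.3)]
side lane 11081 [ 0.473 -0.292  0.035] [0.594 0.309 0.1  ] [array([533.7,   9.1]), array([600.7, 117.7]), np.float64(89.4)]
L [0.487 0.23  0.08 ] [0.62  0.309 0.1  ]
R [ 0.478 -0.284  0.08 ] [ 0.583 -0.19   0.092]
```

Tall carton: middle at about (0.536, 0.131), near face y≈0.086. The lane's middle is about (0.534, 0.011), yaw about −0.8°, so the left stop face is at y≈0.295. I'll bring the half-closed fingers into the gap, with the closing line across the lane, and push in +y.

Call:
carry_out:
  motion: "0.018 -0.0275 0 0 0 -4 160; 0.018 -0.0275 0 0 0 -4 160; 0.018 -0.0275 0 0 0 -4 160; 0.018 -0.0275 0 0 0 -4 160; 0.018 -0.0275 0 0 0 -4 160; 0.018 -0.0275 0 0 0 -4 160; 0.018 -0.0275 0 0 0 -4 160; 0.018 -0.0275 0 0 0 -4 160; 0.018 -0.0275 0 0 0 -4 160; 0.018 -0.0275 0 0 0 -4 160; 0.018 -0.0275 0 0 0 -4 160; 0.018 -0.0275 0 0 0 -4 160; 0.018 -0.0275 0 0 0 -4 160; 0.018 -0.0275 0 0 0 -4 160; 0.018 -0.0275 0 0 0 -4 160; 0.018 -0.0275 0 0 0 -4 160; 0 0 0 0 0 0 160; 0 0 0 0 0 0 160"
  grip_force: 10

```text
time_s: 1.6
ee_pos: [0.5327, 0.0515, 0.2048]
eef_rot: [-3.14, -0.0, 1.562]
force: [0.1, 0.8, -0.7]
grip_width: 0.0351
grip_force: 0.0
```

Call:
carry_out:
  motion: "0.002 -0.006 -0.02 0 0 0 160; 0 -0.004 -0.025 0 0 0 160; 0 0 -0.025 0 0 0 160; 0 0 -0.025 0 0 0 160; 0 0 -0.02 0 0 0 160; 0 0 -0.015 0 0 0 160; 0 0 -0.01 0 0 0 160; 0 0 -0.006 0 0 0 160; 0 0 0 0 0 0 160; 0 0 0 0 0 0 160"

```text
time_s: 2.43
ee_pos: [0.5347, 0.043, 0.06]
eef_rot: [3.141, -0.0, 1.564]
force: [-0.7, -0.3, 0.6]
grip_width: 0.0351
grip_force: 0.0
```

```bash
python3 - <<'E'
from h import *
c=ctrl.camera("side"); cv2.imwrite("pics/side1.png",cv2.resize(c["pixels"][170:430,200:420,::-1],None,fx=2.3,fy=2.3))
E
```

```text
(no output)
```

View pics/side1.png

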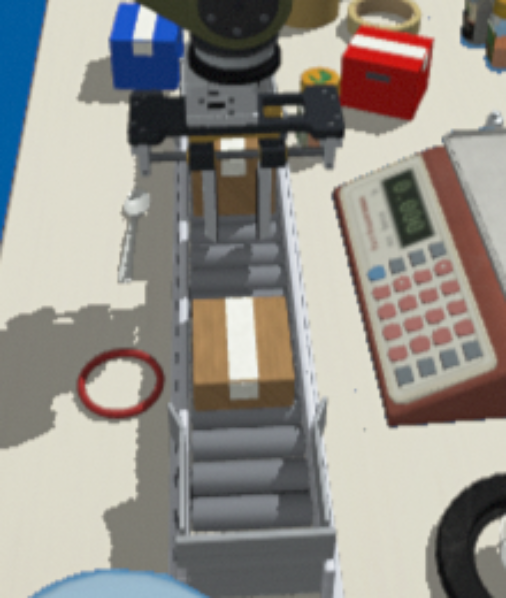

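The fingers (crop about (210,215) and (265,215)) stand inside the rails in the gap, clear of both cartons. Next is a slow push, about 0.1 m/s.

Call:
carry_out:
  motion: "0.0001 0.004 0 0 0 0 160; 0.0001 0.008 0 0 0 0 160; 0.0001 0.008 0 0 0 0 160; 0.0001 0.006 0 0 0 0 160; 0.0001 0.004 0 0 0 0 160; 0.0001 0.004 0 0 0 0 160; 0.0001 0.006 0 0 0 0 160; 0.0001 0.008 0 0 0 0 160; 0.0001 0.008 0 0 0 0 160; 0.0001 0.008 0 0 0 0 160; 0.0001 0.008 0 0 0 0 160; 0.0001 0.008 0 0 0 0 160; 0.0001 0.008 0 0 0 0 160; 0.0001 0.008 0 0 0 0 160; 0.0001 0.008 0 0 0 0 160; 0.0001 0.008 0 0 0 0 160; 0.0001 0.008 0 0 0 0 160; 0.0001 0.008 0 0 0 0 160; 0.0001 0.006 0 0 0 0 160; 0.0001 0.004 0 0 0 0 160"

```text
time_s: 4.15
ee_pos: [0.5365, 0.1815, 0.0594]
eef_rot: [-3.141, -0.0, 1.564]
force: [0.4, -1.3, -0.2]
grip_width: 0.0351
grip_force: 0.5
```

```bash
cat > m.py <<'E'
from h import *
print(ctrl.get_obs()["ee_pos"])
for n in("top","side"):
    c=ctrl.camera(n); P=cloud(c); z=P[...,2]; y=P[...,1]
    hsv=cv2.cvtColor(c["pixels"],cv2.COLOR_RGB2HSV); br=cv2.inRange(hsv,(8,60,40),(25,210,255))>0
    for nm,m in(("tall",(z>.108)&(z<.125)&(y>.08)&(y<.33)&(P[...,0]>.47)&(P[...,0]<.6)&br),("flat",br&(z>.072)&(z<.09)&(y<-.03)&(y>-.165)&(P[...,0]>.485)&(P[...,0]<.6))):
        t=P[m]
        if len(t)>20: print(n,nm,len(t),t.min(0).round(3),t.max(0).round(3),[np.round(v,1) for v in cv2.minAreaRect(t[:,:2].astype(np.float32)*1000)])
E
python3 m.py
```

```text
[0.53648537 0.18145265 0.05941167]
top tall 123 [0.499 0.222 0.108] [0.562 0.282 0.12 ] [array([517.9, 266.6]), array([82.2, 43.1]), np.float64(44.4)]
top flat 1090 [ 0.492 -0.144  0.073] [ 0.57  -0.055  0.086] [array([531.2, -99.5]), array([89.3, 78.1]), np.float64(89.6)]
side tall 175 [0.498 0.19  0.108] [0.575 0.275 0.12 ] [array([537.7, 232.6]), array([84. , 76.3]), np.float64(88.2)]
side flat 1196 [ 0.493 -0.146  0.072] [ 0.57  -0.055  0.084] [array([ 531.1, -100.7]), array([90.9, 77.7]), np.float64(89.4)]
```

It tracks straight, with about 14 mm to go. I'll creep to the stop.

Call:
carry_out:
  motion: "0 0.003 0 0 0 0 160; 0 0.003 0 0 0 0 160; 0 0.003 0 0 0 0 160; 0 0.002 0 0 0 0 160; 0 0.002 0 0 0 0 160; 0 0 0 0 0 0 160; 0 0 0 0 0 0 160"

```text
time_s: 4.83
ee_pos: [0.5365, 0.1937, 0.0594]
eef_rot: [-3.142, -0.0, 1.564]
force: [0.7, -0.8, -0.2]
grip_width: 0.0351
grip_force: 0.0
```

Call:
carry_out:
  motion: "0 0.001 0 0 0 0 160; 0 0.001 0 0 0 0 160; 0 0 0 0 0 0 160"

```text
time_s: 5.08
ee_pos: [0.5366, 0.1957, 0.0595]
eef_rot: [3.142, 0.0, 1.564]
force: [0.2, -0.9, 0.0]
grip_width: 0.0352
grip_force: 0.0
```

Call:
carry_out:
  motion: "0 0.001 0 0 0 0 160; 0 0.001 0 0 0 0 160; 0 0 0 0 0 0 160"

```text
time_s: 5.33
ee_pos: [0.537, 0.1971, 0.0596]
eef_rot: [3.141, 0.001, 1.563]
force: [3.0, -6.1, 0.0]
grip_width: 0.0348
grip_force: 2.6
```

Call:
carry_out:
  motion: "0 0.001 0 0 0 0 160; 0 0 0 0 0 0 160"

```text
time_s: 5.5
ee_pos: [0.5371, 0.1972, 0.0597]
eef_rot: [3.141, 0.002, 1.563]
force: [2.7, -12.3, 2.1]
grip_width: 0.0354
grip_force: 6.2
```

The force rose to 12 N while the TCP stayed at y=0.197, where I'd worked out the stop should be, so the carton is home. I'll back off, rise clear and check.

Call:
carry_out:
  motion: "0 -0.002 0 0 0 0 160; 0 -0.002 0 0 0 0 160; 0 -0.005 0 0 0 0 160; 0 -0.015 0 0 0 0 160; 0 -0.02 0 0 0 0 160; 0 -0.02 0 0 0 0 160; 0 -0.01 0 0 0 0 160; 0 0 0.02 0 0 0 160; 0 0 0.03 0 0 0 160; 0 0 0.03 0 0 0 160; 0 0 0.03 0 0 0 160; 0 0 0.03 0 0 0 160; 0 -0.02 0.02 0 0 0 160; -0.02 -0.03 0 0 0 0 160; -0.03 -0.03 0 0 0 0 160; -0.04 -0.03 0 0 0 0 160; -0.04 -0.03 0 0 0 0 160; -0.03 -0.02 0 0 0 0 160; 0 0 0 0 0 0 160"

```text
time_s: 7.08
ee_pos: [0.387, -0.0266, 0.2197]
eef_rot: [3.141, 0.0, 1.562]
force: [0.1, 0.2, -0.7]
grip_width: 0.0349
grip_force: 0.0
```

```bash
python3 m.py; python3 - <<'E'
from h import *
c=ctrl.camera("top"); cv2.imwrite("pics/top2.png",cv2.resize(c["pixels"][220:320,200:510,::-1],None,fx=2.5,fy=2.5))
E
```

```text
[ 0.38701681 -0.02662556  0.21967919]
top tall 1187 [0.498 0.206 0.108] [0.577 0.296 0.123] [array([537.5, 250.9]), array([90.2, 78.4]), np.float64(89.0)]
top flat 1092 [ 0.492 -0.145  0.073] [ 0.571 -0.056  0.087] [array([531.2, -99.9]), array([88.9, 78.2]), np.float64(89.1)]
side tall 520 [0.499 0.205 0.108] [0.576 0.296 0.121] [array([537.6, 250.5]), array([90.8, 76.8]), np.float64(89.4)]
side flat 1185 [ 0.492 -0.146  0.072] [ 0.57  -0.055  0.084] [array([ 531.1, -100.7]), array([90.5, 77.8]), np.float64(89.5)]
```

View pics/top2.png

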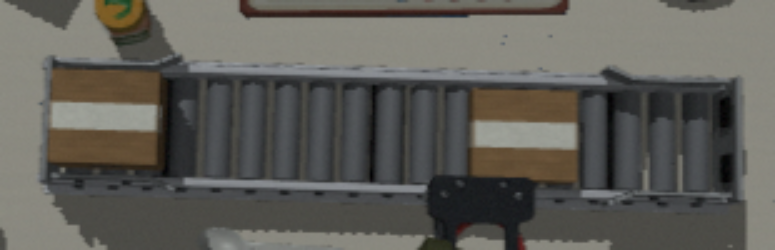

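The tall carton (crop about (105,117)) sits square against the left end stop. The flat one (about (525,135)) hasn't moved, and the arm is clear.

```bash
python3 -c "
from station import ctrl
print(ctrl.hand_in())"
```

```text
the job is handed in; nothing more can be done
None
```

The tall carton is in the left bay, upright and square against the end stop; the flat carton hasn't moved measurably, and the job was handed in about 7 s into the 29 s limit (no verdict was returned).

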